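# Unlock the sprung tailstock of a stone transfer jig and hold it open

### The job

I want to load a stone into this transfer jig: pull the red lock pin up out of the bridge of the jig (it is held by a snap detent) and leave it shaft down in the open steel pot. Then take the black handle post, pull the sprung tailstock back until its red pointer stands at the green mark, and finish while holding it there: do not let go, the spring would snap it shut. Leave everything else where it is.

Things in the scene. Friction and masses are not known exactly. Their poses are not given: they have to be found in the camera images.
- jig: transfer jig, fixed: aluminium base plate 300 x 140 x 8 mm with a yellow headstock block (70 mm high) at its +x end and a yellow pin bridge (36 mm along x, 64 mm along y, top 46 mm above the table) centred 85 mm from the origin towards -x. Origin on the table; its x axis is the slide axis, the tailstock opens towards its -x. Its yaw differs between starts
- tailstock (a joint): travel of the brass tailstock block (70 x 56 mm, top 46 mm above the table) in m: 0 = shut (spring home), grows to 0.065 as it is pulled towards the jig's -x. The spring pulls it shut with about 4.5 N at 0, rising 1.5 N per 10 mm. While the lock pin is in, its steel tongue runs against the pin after about 2 mm
- handle (a point): centre of the gripping part of the black square handle post on the tailstock: 20 x 20 mm, faces square to the jig's axes, rising from 46 mm to 99 mm above the table, point at 75 mm. 105 mm from the lock pin when shut; moves with the tailstock
- pointer (a point): tip of the red pointer (4 mm wide) on the tailstock's jig -y side; moves with the tailstock, along the jig's x level with the middle of the handle post
- mark: green mark, 10 mm along the jig's x, 22 mm along y, fixed on the base plate beside the pointer's path, 25 to 50 mm from the shut pointer towards the jig's -x. Origin at its middle: the pointer is at the mark when level with it along the jig's x
- pin_grip (a point): centre of the red round grip of the lock pin (22 mm across, 46 mm tall, over a flange 30 mm across and 5 mm thick, flange underside 28 mm below this point, grip top 23 mm above). The pin stands upright in the bridge, flange on its top; 0.12 kg. Spring balls hold it: it snaps free of them at a straight upward pull of roughly 10 N, then drags until the shaft is out of the bridge, after 40 mm
- pin_tip (a point): lower end of the pin's steel shaft (12 mm across), 65 mm below the grip centre on the pin's axis
- pin: the lock pin as a whole, 88 mm long, origin at the shaft's lower end, z along the pin towards the grip
- pot: open round steel pot, fixed, 84 mm across the rim, 50 mm high, with two small black side handles (to the left and right, reaching about 76 mm from its centre), floor about 5 mm thick; origin at the centre of its underside on the table. It stands to the left or right of the jig
- dop_rack: bystander: wooden block 130 x 45 x 24 mm with five upright metal dops, up to 74 mm high; loose, origin under its centre, long side along its x
- grit_jar: bystander: amber glass jar, 56 mm across, 65 mm high, loose, origin under its centre
- oil_bottle: bystander: white bottle with red cap, 48 mm across, 120 mm high, loose, origin under its centre
- loupe: bystander: black loupe, 34 mm across, 26 mm high, loose, origin under its centre
- screwdriver: bystander: screwdriver 160 mm long, lying, loose, along its x
- spare_lap: bystander: copper lap disc 100 mm across, 12 mm thick, lying loose, origin under its centre
Things that resemble listed ones, but are neither listed nor needed, are in the scene too. Leave any turquoise look-alike of the pin alone.

How it is judged:
By the outcome, as a careful person would: the job done as asked, in the order asked, and still so for the second after the job is handed in, while the arm keeps its last pose, push and grip.
It also fails if it takes over 51 s, if anything falls off the work surface, if the arm or the gripper's body presses on something with over 40 N, if the wrist force passes 120 N, or if a joint passes its speed limit or range.

### The arm

A 7-joint arm with a two-finger parallel gripper is mounted at the origin on the work surface. World frame = base frame: x ahead of the robot, y to its left, z up, the work surface at z = 0. Lengths are in m, angles in rad, forces in N, time in s.
With the tool pointing down it reaches from about 0.425 to 1.025 m from the base axis. Payload 9.4 kg.
Tool frame: the origin (TCP) lies at the very end of the fingers, on their centre line; the grasp point (between the pads) lies 19 mm behind it; z points along the fingers, y is the direction in which the jaws open and shut (so a half turn about z gives the same grasp; the last joint's range is limited). The gripper opens to 85 mm and grips with 20 to 120 N. Pads are 22 mm wide; open, the fingers measure 114 mm over their backs; the gripper's body (76 mm by 85 mm) begins 54 mm behind the grasp point. The pads swing forward as they close: fully open they stand 13 mm farther back than shut.
Start: joints at [-1.272, 0.599, -0.003, 1.599, 0.002, 0.943, -0.08], TCP at [0.266, 0.674, 0.231] pointing down, gripper open.
Joint ranges: [-2.57, 2.57], [-0.35, 1.97], [-1.29, 1.29], [0.11, 2.56], [-1.05, 4.19], [0.11, 1.86], [-2.63, 2.63]. Speed limits (rad/s): [2.22, 2.22, 3.01, 3.01, 3.14, 3.14, 3.14].

### API

Orientations are given as a rotation vector (axis times angle).
In Python, from bench import monitor, vision, env gives the robot as it stands.
- The arm moves only by the tool send_rows, never from a script. Its argument "series" is text: rows parted by semicolons, each of 5 numbers parted by spaces: the shift along the tool's x, y, z in cm, then the turn about the tool's z in degrees, then the finger opening in cm, from 0 to 8.54. A call has 1 to 10 rows; each row is the pose to reach, as a shift and turn from the pose measured when the call began, along the tool's axes at that moment; what a row does not reach only later rows make up. A row lasts 1/12 s, in which the tool goes at most 41.7 mm and 7.16 degrees, less where a joint would pass 70% of its speed; a pose out of reach is approached as far as the arm can. A call with a gripper value outside its range is refused whole. The fingers move at their own pace and stop on an object; the grip force is fixed at half the most. Time passes only in rows, so rows that repeat a pose let the fingers close. It gives the time, the measured TCP pose, the force and the opening at its end, in the units of the state.
- monitor.state(): the state, without advancing time (a new reading comes with each control period).
- vision.camera(name): name is "scene" or "top" or "wrist"; returns the picture (400x640x3 uint8, red, green, blue); there is no depth.
- vision.calibration(name): a dict with "fov_y" (degrees; the focal length in pixels is half the picture's height over the tangent of half this angle, whatever the lens; pixels are square), "cx", "cy" (the principal point, pixels), "R" (3x3) and "t" (3): a world point X has camera coordinates R X + t. Camera axes: x right, y down, z forward; pixel columns grow to the right and rows downward; lengths in m; the calibration is good to about 2 mm. A picture is of the moment at which its call begins: read the wrist's pose just before it. calibration takes no time and is no camera call; for the wrist camera it gives the pose at the moment of the call.
- env.close_job(): hands the job in, once; it reports no verdict.
The state is a dict: "t": time; "qpos": joint angles; "qvel": joint speeds; "joint_torque": joint torques, N m; "position": TCP position; "eef_rot": TCP orientation; "wrist_force": force on the tool from outside, world axes, zero at the start; "ft_torque": the same for the moment, N m; "finger_gap": finger opening in m.
Only numpy, scipy, OpenCV 4.12 (cv2) and the standard library are available. Lean on these libraries where they do the work, as an engineer would, in place of code of your own. Each camera call takes 0.05 s, during which the arm holds its last target.

## Working session

There is one attempt and no reset: what is moved stays moved. The work goes in short steps, Python scripts to look and compute and a tool call to move; the robot and the scene stay as the last step left them, time stands still between calls to the robot, and variables do not carry over. Pictures are saved under pics/ and viewed, and the job is handed in when it is done.

Besides the shell and the picture viewer there is one more tool, called after "Request:" as name(argument=value, ...) on one line, values as JSON. send_rows: Moves the arm, as the interface text tells. Its arguments: {"type":"object","properties":{"series":{"type":"string"}},"required":["series"]}

```bash
mkdir -p pics; ls; cat > h.py <<'E'
import numpy as np, cv2
from bench import monitor, vision, env
def snap(n,f):
    c=vision.calibration(n); im=vision.camera(n); cv2.imwrite('pics/'+f+'.png',im[:,:,::-1]); np.save('pics/'+f+'.npy',im)
    import pickle; pickle.dump(c,open('pics/'+f+'.pkl','wb')); return im,c
def load(f):
    import pickle; return np.load('pics/'+f+'.npy'),pickle.load(open('pics/'+f+'.pkl','rb'))
def ray(c,u,v):
    f=200/np.tan(np.radians(c['fov_y'])/2); R=np.array(c['R']);t=np.array(c['t'])
    d=R.T@np.array([(u-c['cx'])/f,(v-c['cy'])/f,1.]); return -R.T@t,d/np.linalg.norm(d)
def onz(c,u,v,z):
    o,d=ray(c,u,v); return o+d*(z-o[2])/d[2]
def proj(c,X):
    f=200/np.tan(np.radians(c['fov_y'])/2); p=np.array(c['R'])@np.array(X)+np.array(c['t']); return f*p[0]/p[2]+c['cx'],f*p[1]/p[2]+c['cy']
def tri(c1,p1,c2,p2):
    A=[];b=[]
    for c,p in((c1,p1),(c2,p2)):
        o,d=ray(c,*p); P=np.eye(3)-np.outer(d,d); A.append(P); b.append(P@o)
    X=np.linalg.lstsq(np.vstack(A),np.hstack(b),rcond=None)[0]
    return X
E
python3 - <<'E'
from h import *
for n in('scene','top','wrist'):
    im,c=snap(n,n+'0'); print(n,c)
print(monitor.state())
E
```

```text
pics
scene {'fov_y': 44.73865190544451, 'cx': 328.9249212409394, 'cy': 201.11664576172706, 'R': array([[ 0.08011634,  0.99658512, -0.01998684],
       [ 0.6733681 , -0.06889517, -0.73609025],
       [-0.73495358,  0.04551436, -0.67658826]]), 't': array([-0.04390406, -0.32206871,  1.73822891])}
top {'fov_y': 51.31590351604285, 'cx': 319.79443676250156, 'cy': 199.17592906011376, 'R': array([[ 0.00539767, -0.99993366, -0.01017583],
       [-0.98288175, -0.00343105, -0.18420559],
       [ 0.18415845,  0.01099592, -0.98283506]]), 't': array([-0.00287329,  0.55489327,  1.27822539])}
wrist {'fov_y': 67.70053284764073, 'cx': 320.607696185038, 'cy': 201.16529657440145, 'R': array([[ 0.36707999,  0.9301881 , -0.00154312],
       [ 0.88152707, -0.3473464 ,  0.31978195],
       [ 0.29692137, -0.11874586, -0.94748991]]), 't': array([-0.72561031, -0.04170052,  0.38157502])}
{'t': 0.15, 'qpos': array([-1.27164933,  0.59994642, -0.00251182,  1.59992705,  0.00184338,
        0.94289496, -0.07980215]), 'qvel': array([-4.59493299e-05, -4.07207042e-03,  4.05130787e-04, -1.94928753e-03,
       -2.03744251e-04, -4.71422214e-04, -1.07745639e-03]), 'joint_torque': array([ 3.50014656e-03, -7.76993179e+01,  1.56699691e+00, -2.58234304e+01,
        1.25090432e-02,  6.84674538e-03,  2.92898983e-05]), 'position': array([0.26602894, 0.67406225, 0.23061896]), 'eef_rot': array([-5.86814163e-01, -3.08624472e+00,  1.84491112e-03]), 'wrist_force': array([-0.76178958,  0.04622991,  0.44362679]), 'ft_torque': array([0.0366628 , 0.00683366, 0.00209896]), 'finger_gap': 0.08543620866152772}
```

View pics/scene0.png

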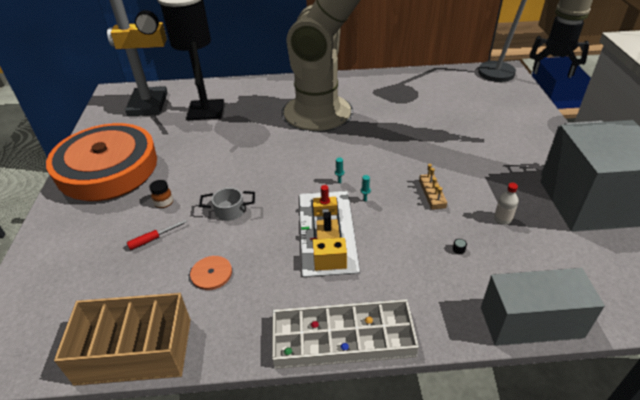

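View pics/top0.png

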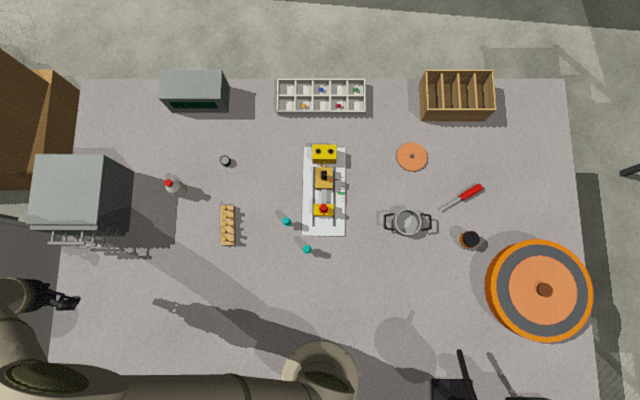

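```bash
python3 - <<'E'
from h import *
a=cv2.imread('pics/top0.png')[30:330,180:560]; cv2.imwrite('pics/topc.png',cv2.resize(a,None,fx=2,fy=2,interpolation=2))
a=cv2.imread('pics/scene0.png')[60:360,150:530]; cv2.imwrite('pics/scenec.png',cv2.resize(a,None,fx=2,fy=2,interpolation=2))
E
```

```text
(no output)
```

View pics/topc.png

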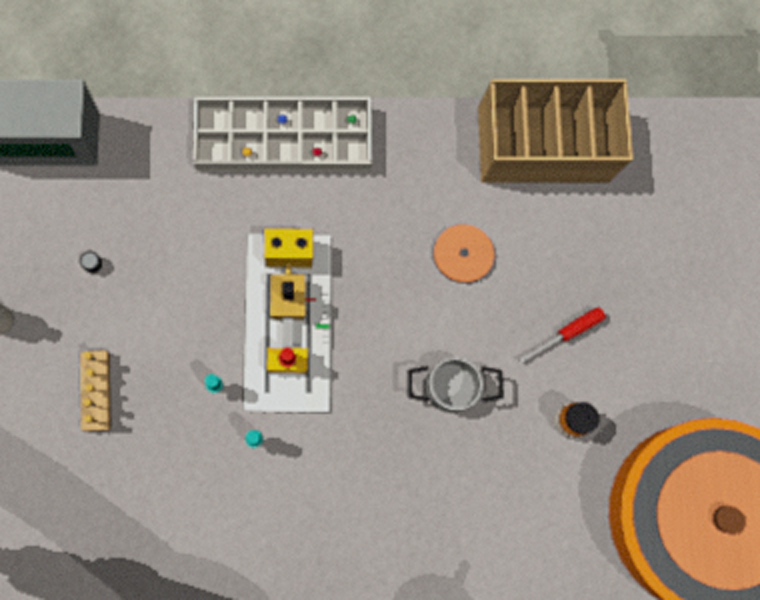

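View pics/scenec.png

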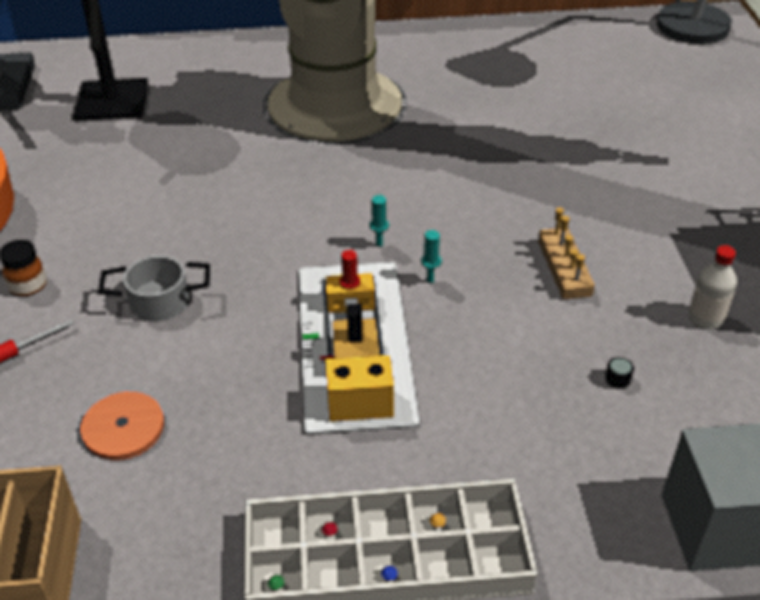

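```bash
cat >> h.py <<'E'
def mask(im,lo,hi):
    h=cv2.cvtColor(im,cv2.COLOR_RGB2HSV); return cv2.inRange(h,np.array(lo),np.array(hi))
def red(im): return mask(im,(0,150,90),(6,255,255))|mask(im,(172,150,90),(180,255,255))
def blobs(m,mn=4):
    n,l,s,c=cv2.connectedComponentsWithStats(m); return [(s[i,4],s[i,:4].tolist(),c[i].round(1).tolist()) for i in range(1,n) if s[i,4]>=mn]
from scipy.spatial.transform import Rotation as Rn
E
python3 - <<'E'
from h import *
for n in('top0','scene0'):
    im,c=load(n)
    print(n,'red',blobs(red(im))); print('green',blobs(mask(im,(50,120,60),(75,255,255)))); print('yel',blobs(mask(im,(20,200,120),(30,255,255)),20))
s=monitor.state(); print(Rn.from_rotvec(s['eef_rot']).as_matrix())
c=load('wrist0')[1]; print('cam',-c['R'].T@c['t'])
ct=load('top0')[1]
for n,u,v,z in (('pintop',323.5,208,.097),('post',324,175,.099),('pot rim',409.5,221.5,.05)): print(n,onz(ct,u,v,z))
E
```

```text
top0 red [(np.int32(9), [337, 104, 4, 4], [338.2, 105.6]), (np.int32(40), [164, 180, 8, 6], [167.3, 182.5]), (np.int32(164), [459, 184, 24, 16], [470.8, 191.5]), (np.int32(48), [320, 204, 8, 9], [323.1, 208.0])]
green [(np.int32(10), [354, 88, 4, 3], [355.5, 89.2]), (np.int32(11), [338, 192, 6, 2], [340.7, 192.5])]
yel [(np.int32(291), [313, 145, 23, 15], [324.3, 151.9]), (np.int32(142), [314, 204, 20, 12], [323.2, 210.4])]
scene0 red [(np.int32(58), [508, 182, 10, 10], [512.8, 185.6]), (np.int32(80), [320, 185, 10, 19], [325.0, 193.9]), (np.int32(259), [127, 230, 32, 19], [142.4, 239.1]), (np.int32(29), [312, 322, 6, 5], [314.6, 324.1])]
green [(np.int32(12), [302, 227, 7, 2], [305.3, 227.6]), (np.int32(30), [285, 348, 7, 6], [287.8, 350.7])]
yel []
[[-9.30217495e-01  3.67008634e-01 -2.73125684e-04]
 [ 3.67008699e-01  9.30216807e-01 -1.14363807e-03]
 [-1.65658944e-04 -1.16407164e-03 -9.99999309e-01]]
cam [0.18981938 0.70578001 0.37375385]
pintop [ 0.51885775 -0.0124376   0.097     ]
post [ 0.62258178 -0.01360625  0.099     ]
pot rim [ 0.48443318 -0.28414853  0.05      ]
```

View pics/wrist0.png

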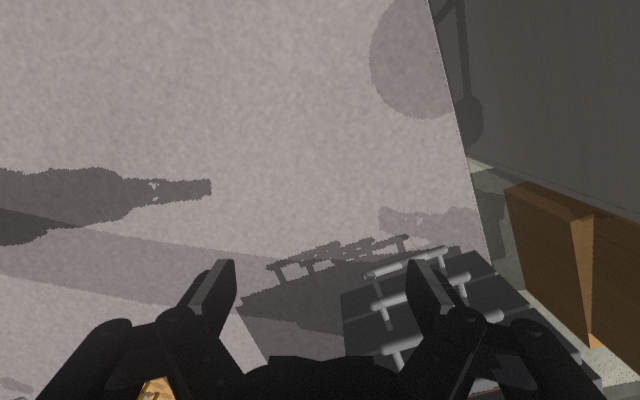

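Candidates for "the pin" (top view): the red round on the yellow bridge at (323,208), turquoise look-alikes at (286,221) and (307,249), the red bottle cap at (167,182), the screwdriver at (471,191), and the red stone at (338,105). I choose (323,208), and will check it with a close wrist view. First I move to hover over the jig.

Request:
send_rows(series="-56 -59 0 0 8.5;-56 -59 0 0 8.5;-56 -59 0 0 8.5;-56 -59 0 0 8.5;-56 -59 0 0 8.5;-56 -59 0 0 8.5;-56 -59 0 0 8.5;-56 -59 0 0 8.5;-56 -59 0 0 8.5;-56 -59 0 0 8.5")

```text
t: 0.98
position: [0.4222, 0.286, 0.2314]
eef_rot: [-0.587, -3.086, 0.002]
wrist_force: [1.1, -0.7, -0.8]
finger_gap: 0.0852
```

Request:
send_rows(series="-27.2 -28.6 0 69 8.5;-27.2 -28.6 0 69 8.5;-27.2 -28.6 0 69 8.5;-27.2 -28.6 0 69 8.5;-27.2 -28.6 0 69 8.5;-27.2 -28.6 0 69 8.5;-27.2 -28.6 0 69 8.5;-27.2 -28.6 0 69 8.5;-27.2 -28.6 0 69 8.5;-27.2 -28.6 0 69 8.5")

```text
t: 1.82
position: [0.5714, -0.0851, 0.2321]
eef_rot: [2.241, 2.197, -0.002]
wrist_force: [0.8, -0.3, 0.0]
finger_gap: 0.0851
```

```bash
python3 - <<'E'
from h import *
s=monitor.state(); print(s['t'],s['position'],s['qvel'].round(3),Rn.from_rotvec(s['eef_rot']).as_matrix().round(4))
im,c=snap('wrist','w1')
print('red',blobs(red(im))); print('green',blobs(mask(im,(50,120,60),(75,255,255))))
E
```

```text
1.8167 [ 0.57143666 -0.08513387  0.23206005] [ 0.237  0.173  0.22  -0.236 -0.201  0.148 -0.331] [[ 0.0198  0.9998  0.0011]
 [ 0.9998 -0.0198 -0.0033]
 [-0.0033  0.0012 -1.    ]]
red [(np.int32(578), [257, 94, 33, 28], [271.1, 107.5]), (np.int32(36), [368, 135, 3, 12], [369.0, 140.5]), (np.int32(102), [583, 138, 11, 12], [588.3, 143.6])]
green [(np.int32(114), [329, 147, 7, 17], [331.9, 155.3]), (np.int32(76), [618, 186, 11, 11], [623.7, 190.8])]
```

View pics/w1.png

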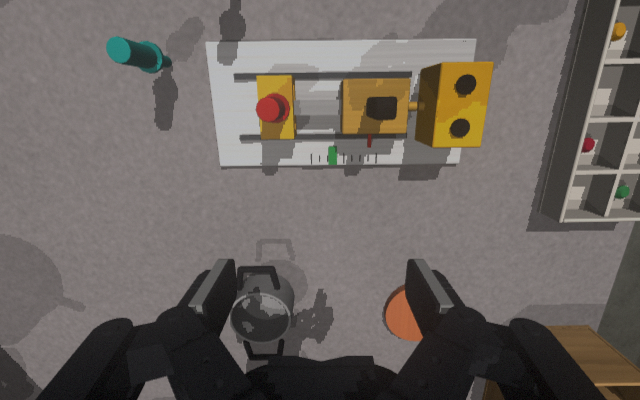

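The wrist view shows the red pin (271,107) on the yellow bridge, the post (381,108), pointer (369,141), and green mark (332,155); a turquoise pin is at (125,50). A close crop, after settling, confirms things.

```bash
python3 - <<'E'
from h import *
im,c=snap('wrist','w2a')
im,c=snap('wrist','w2')
s=monitor.state(); print(s['t'],s['position'],s['qvel'].round(3))
print('red',blobs(red(im))); print('green',blobs(mask(im,(50,120,60),(75,255,255))))
a=im[30:180,195:500,::-1]; cv2.imwrite('pics/w2c.png',cv2.resize(a,None,fx=2.6,fy=2.6,interpolation=2))
# plate corners on z=.008
g=cv2.cvtColor(im,cv2.COLOR_RGB2HSV); m=cv2.inRange(g,(0,0,180),(180,40,255)); m[:, :190]=0; m[:,500:]=0; m[200:]=0
print(blobs(m,100))
E
```

```text
1.9667 [ 0.57039094 -0.08176312  0.23140899] [-0.036 -0.014 -0.047  0.026 -0.001  0.001  0.011]
red [(np.int32(584), [257, 94, 33, 28], [271.6, 108.0]), (np.int32(25), [368, 135, 3, 12], [369.4, 140.7]), (np.int32(102), [584, 139, 11, 13], [588.9, 144.5])]
green [(np.int32(124), [329, 148, 8, 17], [332.5, 156.3]), (np.int32(77), [618, 187, 11, 11], [623.9, 192.0])]
[(np.int32(7407), [207, 41, 172, 124], [264.7, 85.8]), (np.int32(247), [310, 81, 31, 10], [326.6, 85.7]), (np.int32(726), [279, 142, 55, 23], [307.9, 153.6]), (np.int32(226), [378, 148, 26, 16], [391.9, 156.8]), (np.int32(131), [448, 149, 13, 14], [454.4, 156.0])]
```

View pics/w2c.png

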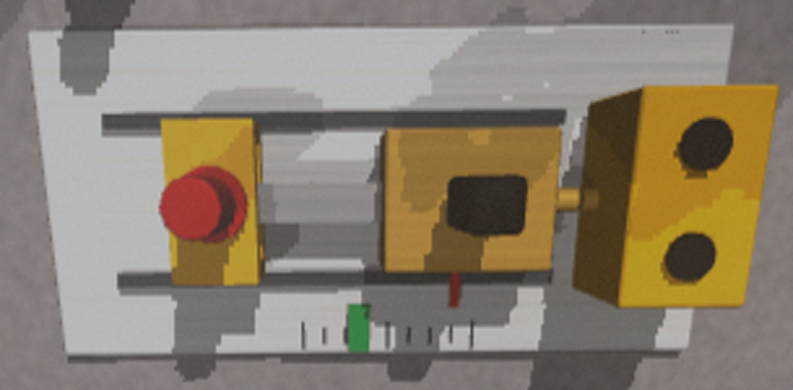

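```bash
python3 - <<'E'
from h import *
im,c=load('w2')
P=lambda x,y,z: onz(c,195+x/2.6-.3,30+y/2.6-.3,z)
TL,TR,BL,BR=[P(x,y,.008) for x,y in((30,30),(733,26),(66,355),(690,350))]
for n,p in zip(('TL','TR','BL','BR'),(TL,TR,BL,BR)): print(n,p)
ax=(TR-TL)+(BR-BL); yaw=np.degrees(np.arctan2(ax[1],ax[0])); print('yaw',yaw,np.linalg.norm(TR-TL),np.linalg.norm(BR-BL),np.linalg.norm(TL-BL), 'ctr',(TL+TR+BL+BR)/4)
e=ax/np.linalg.norm(ax); n=np.array([-e[1],e[0],0])
O=(TL+TR+BL+BR)/4
J=lambda p:(round(float((p-O)@e),4),round(float((p-O)@n),4))
pin=P(190,204,.097); print('pin',pin,J(pin))
for x,y in((162,119),(252,118),(170,285),(262,283)): print('bridge',J(P(x,y,.046)))
for x,y in((386,129),(562,127),(388,271),(552,270)): print('tail',J(P(x,y,.046)))
mk=P(358,328,.0085); print('mark',mk,J(mk))
for z in(.01,.02,.03,.04):print('pointer',z,J(P(454,304,z)))
for x,y in((448,178),(526,177),(452,230),(525,236)): print('post z99',J(P(x,y,.099)))
ct=load('top0')[1]
print('top pin',J(onz(ct,323.5,207,.097)))
print('top mark',J(onz(ct,340.7,192.5,.008)))
# pot from wrist
E
```

```text
TL [0.44863255 0.06218892 0.008     ]
TR [0.74532942 0.05838255 0.008     ]
BL [ 0.446128   -0.07728041  0.008     ]
BR [ 0.74566909 -0.08022993  0.008     ]
yaw -0.6491831935110582 0.2967212940360353 0.2995556160369096 0.13949182297994786 ctr [ 0.59643977 -0.00923472  0.008     ]
pin [ 0.52600415 -0.00699534  0.097     ] (-0.0705, 0.0014)
bridge (-0.088, 0.032)
bridge (-0.0528, 0.0321)
bridge (-0.0895, -0.0322)
bridge (-0.051, -0.0316)
tail (-0.0002, 0.0278)
tail (0.0689, 0.028)
tail (0.0016, -0.027)
tail (0.0698, -0.0271)
mark [ 0.58648689 -0.06667541  0.0085    ] (-0.0093, -0.0575)
pointer 0.01 (0.0355, -0.0463)
pointer 0.02 (0.0339, -0.0448)
pointer 0.03 (0.0323, -0.0433)
pointer 0.04 (0.0306, -0.0418)
post z99 (0.0171, 0.0093)
post z99 (0.0433, 0.0094)
post z99 (0.0192, -0.0076)
post z99 (0.0444, -0.0098)
top pin (-0.0744, -0.004)
top mark (-0.01, -0.0598)
```

Request:
send_rows(series="7.25 -4.6 0 -0.5 8.5;7.25 -4.6 0 -0.5 8.5;7.25 -4.6 3 -0.5 8.5;7.25 -4.6 6 -0.5 8.5;7.25 -4.6 9 -0.5 8.5;7.25 -4.6 9 -0.5 8.5;7.25 -4.6 9 -0.5 8.5")

```text
t: 2.55
position: [0.524, -0.0079, 0.1407]
eef_rot: [-2.222, -2.219, 0.007]
wrist_force: [0.1, -0.5, 0.3]
finger_gap: 0.0851
```

```bash
python3 - <<'E'
from h import *
im,c=snap('wrist','w3'); s=monitor.state(); print(s['t'],s['position'],s['qvel'].round(3))
print('red',blobs(red(im)))
im,c=load('w2')
for u,v in((231,315),(293,315),(262,292),(262,341)): print('pot',onz(c,u,v,.05))
a=im[270:360,200:330,::-1]; cv2.imwrite('pics/potc.png',cv2.resize(a,None,fx=5,fy=5,interpolation=2))
E
```

```text
2.6 [ 0.52508085 -0.00834125  0.14187765] [ 0.001 -0.027  0.016 -0.018 -0.001 -0.001 -0.001]
red [(np.int32(322), [306, 190, 35, 27], [323.5, 199.4]), (np.int32(6), [323, 201, 5, 5], [325.0, 203.3]), (np.int32(8), [323, 206, 2, 7], [323.6, 209.0]), (np.int32(719), [308, 206, 31, 38], [323.5, 228.3]), (np.int32(9), [427, 237, 3, 3], [428.0, 238.0])]
pot [ 0.44971437 -0.26834436  0.05      ]
pot [ 0.53174863 -0.26982952  0.05      ]
pot [ 0.4936565 -0.2332283  0.05     ]
pot [ 0.4872016  -0.31233385  0.05      ]
```

View pics/w3.png

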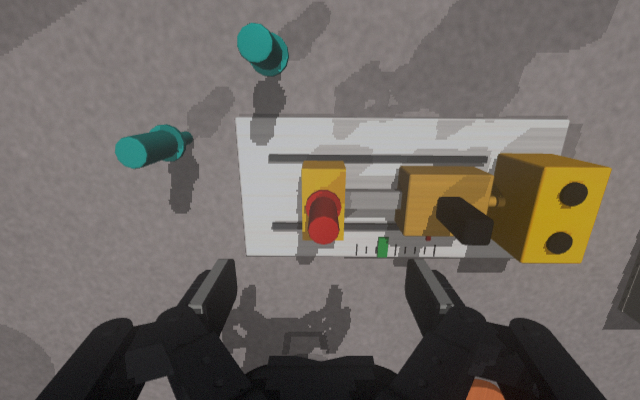

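View pics/potc.png

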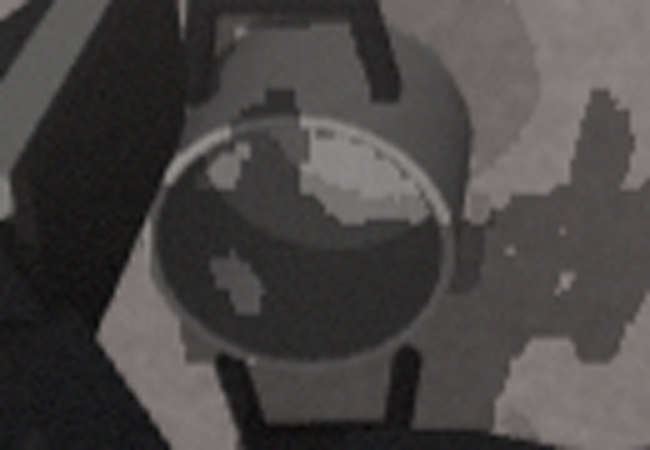

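Request:
send_rows(series="0 0.1 3 0 8.5;0 0.1 6 0 8.5;0 0.1 8.5 0 8.5;0 0.1 8.5 0 8.5")

```text
t: 2.93
position: [0.5253, -0.0081, 0.0553]
eef_rot: [-2.222, -2.218, 0.006]
wrist_force: [-0.5, 0.1, 1.3]
finger_gap: 0.0848
```

Request:
send_rows(series="0 0 0 0 1;0 0 0 0 1;0 0 0 0 1;0 0 0 0 1;0 0 0 0 1;0 0 0 0 1;0 0 0 0 1;0 0 0 0 1;0 0 0 0 1;0 0 0 0 1")

```text
t: 3.77
position: [0.5259, -0.008, 0.0565]
eef_rot: [-2.222, -2.219, 0.004]
wrist_force: [-1.2, 0.4, 10.7]
finger_gap: 0.0207
```

```bash
python3 - <<'E'
from h import *
im,c=snap('wrist','w4'); s=monitor.state(); print(s['t'],s['position'],s['wrist_force'],s['ft_torque'],s['finger_gap'])
E
```

```text
3.8167 [ 0.52590637 -0.00801616  0.05653326] [-2.16844043  0.22260418 10.18923034] [ 0.12712614  0.23928576 -0.02909591] 0.020635149752359933
```

View pics/w4.png

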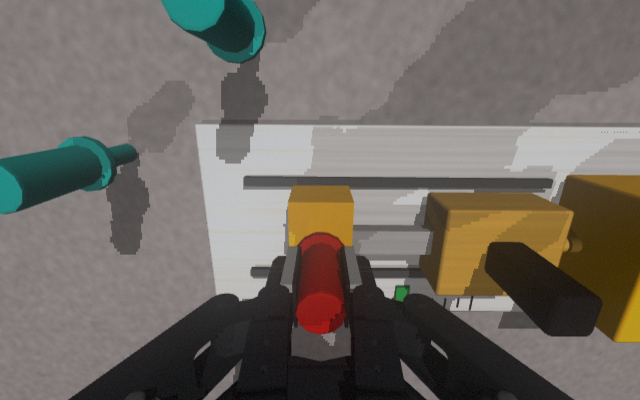

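Request:
send_rows(series="0 0 -0.5 0 1;0 0 -1 0 1;0 0 -1.5 0 1;0 0 -2 0 1;0 0 -2.5 0 1;0 0 -3 0 1;0 0 -3.5 0 1;0 0 -4 0 1;0 0 -4.5 0 1;0 0 -5 0 1")

```text
t: 4.65
position: [0.5263, -0.0079, 0.1073]
eef_rot: [-2.223, -2.219, 0.003]
wrist_force: [-0.0, -0.7, -1.9]
finger_gap: 0.021
```

```bash
python3 - <<'E'
from h import *
im,c=snap('wrist','w5'); s=monitor.state(); print(s['t'],s['position'],s['wrist_force'],s['ft_torque'],s['finger_gap'],Rn.from_rotvec(s['eef_rot']).as_matrix().round(4))
E
```

```text
4.7 [ 0.52652749 -0.00796668  0.1079522 ] [ 0.16158923 -0.42194381 -2.26177428] [ 0.01168961 -0.03460339  0.05119972] 0.02059602809033771 [[ 1.6e-03  1.0e+00 -8.0e-04]
 [ 1.0e+00 -1.6e-03 -8.0e-04]
 [-8.0e-04 -8.0e-04 -1.0e+00]]
```

View pics/w5.png

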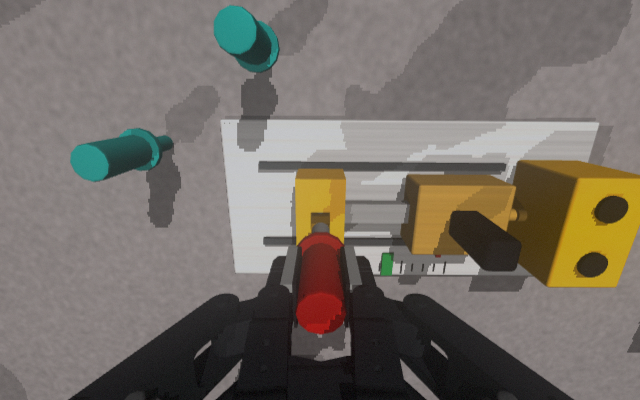

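Request:
send_rows(series="0 0 -4 0 1;-4 -0.6 -4 0 1;-8 -1.1 -4 0 1;-12 -1.7 -4 0 1;-16 -2.2 -4 0 1;-20 -2.8 -4 0 1;-23.5 -3.3 -4 0 1;-26.8 -3.6 -4 0 1;-26.8 -3.6 -4 0 1;-26.8 -3.6 -4 0 1")

```text
t: 5.53
position: [0.4894, -0.2784, 0.1483]
eef_rot: [2.228, 2.214, -0.003]
wrist_force: [0.2, 0.4, -1.9]
finger_gap: 0.0208
```

```bash
python3 - <<'E'
from h import *
im,c=snap('top','t6');im2,c2=snap('scene','s6'); im3,_=snap('wrist','w6')
s=monitor.state(); print(s['t'],s['position'],s['wrist_force'],s['finger_gap'])
a=np.hstack([cv2.resize(im[150:270,340:480],(400,343)),cv2.resize(im2[120:260,150:310],(400,343))])[:,:,::-1]; cv2.imwrite('pics/p6.png',a)
for z in(.05,.1): print(proj(c,(.49,-.276,z)),proj(c2,(.49,-.276,z)))
E
```

```text
5.6833 [ 0.49034585 -0.27465402  0.1480915 ] [-0.71032184  1.41735358 -0.98828584] 0.020544295463006863
(np.float64(406.8562623071264), np.float64(219.74156655929096)) (np.float64(226.48899414047523), np.float64(197.50104456333798))
(np.float64(410.06547357391753), np.float64(217.5128729106088)) (np.float64(223.4447993885106), np.float64(183.62583075700624))
```

View pics/p6.png

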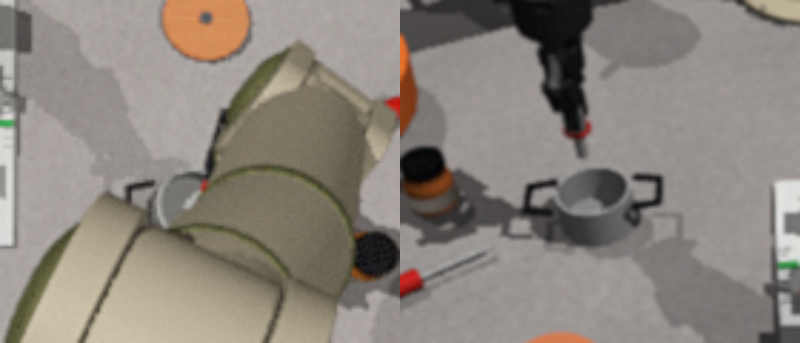

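View pics/w6.png

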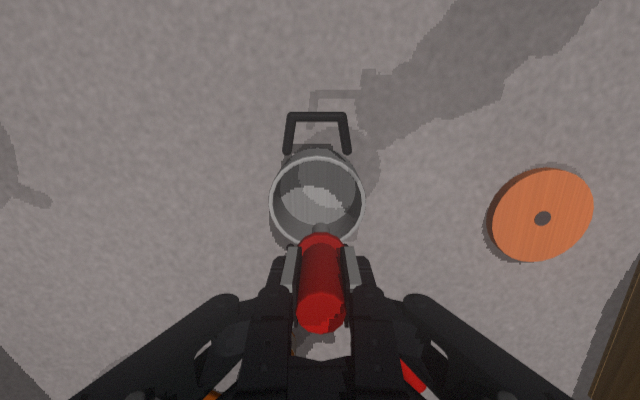

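```bash
python3 - <<'E'
from h import *
im,c=load('w6')
L=onz(c,269.5,202,.05);R=onz(c,364.5,202,.05);T=onz(c,317,154.5,.05); print(L,R,T,(L[0]+R[0])/2,T[1]-.042)
L=onz(c,269,200,.05)
# tip of pin
print(monitor.state()['position'])
E
```

```text
[ 0.44663111 -0.27371792  0.05      ] [ 0.52787347 -0.27380374  0.05      ] [ 0.48748517 -0.23303805  0.05      ] 0.487252291582523 -0.2750380462979881
[ 0.49034585 -0.27465402  0.1480915 ]
```

Request:
send_rows(series="0 -0.3 2.5 0 1;0 -0.3 5 0 1;0 -0.3 7.5 0 1;0 -0.3 8.8 0 1;0 -0.3 9.2 0 1;0 -0.3 9.4 0 1;0 -0.3 9.4 0 1")

```text
t: 6.27
position: [0.4877, -0.2739, 0.0543]
eef_rot: [-2.22, -2.222, 0.001]
wrist_force: [-0.7, 0.9, -1.7]
finger_gap: 0.0209
```

Request:
send_rows(series="0 0 0.05 0 1;0 0 0.1 0 1")

```text
t: 6.43
position: [0.4884, -0.2738, 0.0543]
eef_rot: [2.219, 2.223, 0.0]
wrist_force: [0.0, -0.6, -1.0]
finger_gap: 0.0205
```

Request:
send_rows(series="0 0 0.1 0 1;0 0 0.2 0 1;0 0 0.2 0 1")

```text
t: 6.68
position: [0.4886, -0.2738, 0.0526]
eef_rot: [2.219, 2.222, 0.001]
wrist_force: [-0.2, 0.2, -1.0]
finger_gap: 0.0208
```

```bash
python3 - <<'E'
from h import *
im2,c2=snap('scene','s7'); im3,_=snap('wrist','w7')
s=monitor.state(); print(s['t'],s['position'],s['wrist_force'],s['finger_gap'])
a=np.hstack([cv2.resize(im3[180:400,190:450],(400,338)),cv2.resize(im2[140:240,180:280],(400,338))])[:,:,::-1]; cv2.imwrite('pics/p7.png',a)
E
```

```text
6.7833 [ 0.48862332 -0.27387367  0.05257659] [0.41728549 0.21223025 0.43087262] 0.020545665671330697
```

View pics/p7.png

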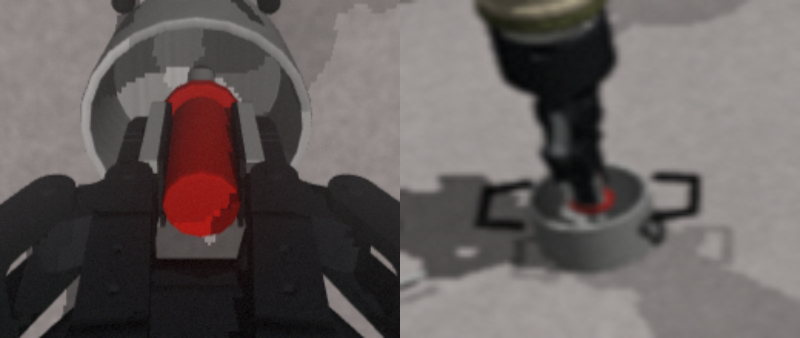

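Request:
send_rows(series="0 0 0.1 0 1;0 0 0.15 0 1;0 0 0.15 0 1")

```text
t: 7.03
position: [0.4888, -0.2741, 0.0523]
eef_rot: [2.219, 2.221, 0.002]
wrist_force: [-2.2, 1.3, 16.3]
finger_gap: 0.0207
```

Request:
send_rows(series="0 0 0 0 2.4;0 0 0 0 2.8;0 0 0 0 3.2;0 0 0 0 3.6;0 0 0 0 4;0 0 0 0 4")

```text
t: 7.53
position: [0.4887, -0.2741, 0.0521]
eef_rot: [2.219, 2.222, 0.002]
wrist_force: [0.6, 0.6, -0.0]
finger_gap: 0.0401
```

```bash
python3 - <<'E'
from h import *
im2,c2=snap('scene','s8'); im3,_=snap('wrist','w8')
s=monitor.state(); print(s['t'],s['position'],s['wrist_force'],s['finger_gap'])
a=np.hstack([cv2.resize(im3[180:400,190:450],(400,338)),cv2.resize(im2[140:240,180:280],(400,338))])[:,:,::-1]; cv2.imwrite('pics/p8.png',a)
E
```

```text
7.6333 [ 0.48870492 -0.27403524  0.05217635] [0.16738481 0.19600113 0.2930608 ] 0.04015090452843386
```

View pics/p8.png

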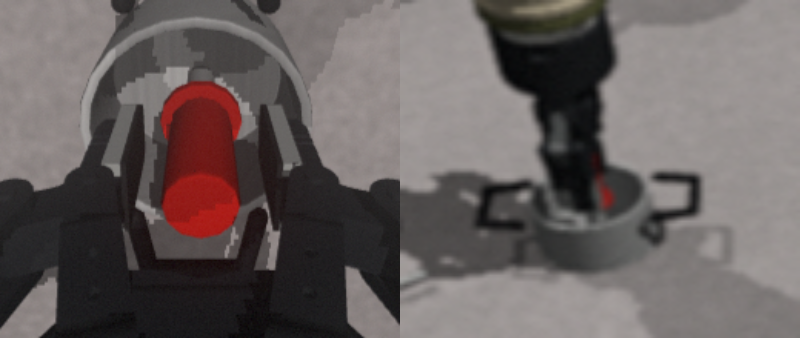

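Request:
send_rows(series="0 0 -1.5 0 4;0 0 -3 0 4;0 0 -5.5 0 4;0 0 -8.5 0 4;0 0 -12 0 4;4 2.2 -13 0 8.5;8 4.4 -13 0 8.5;12 6.6 -13 0 8.5;16 8.8 -13 0 8.5;18 10 -13 0 8.5")

```text
t: 8.47
position: [0.5888, -0.0916, 0.1825]
eef_rot: [2.219, 2.222, 0.002]
wrist_force: [0.4, -1.0, -0.0]
finger_gap: 0.0851
```

```bash
python3 - <<'E'
from h import *
im2,c2=snap('scene','s9');vision.camera('scene'); im3,_=snap('wrist','w9')
s=monitor.state(); print(s['t'],s['position'],s['qvel'].round(3),Rn.from_rotvec(s['eef_rot']).as_matrix().round(4))
cv2.imwrite('pics/p9.png',cv2.resize(im2[130:290,170:380],(800,600))[:,:,::-1])
E
```

```text
8.6167 [ 0.58968891 -0.08964775  0.18178623] [ 0.057 -0.013  0.053  0.036  0.016 -0.002  0.023] [[-8.e-03  1.e+00  2.e-03]
 [ 1.e+00  8.e-03  6.e-04]
 [ 6.e-04  2.e-03 -1.e+00]]
```

View pics/p9.png

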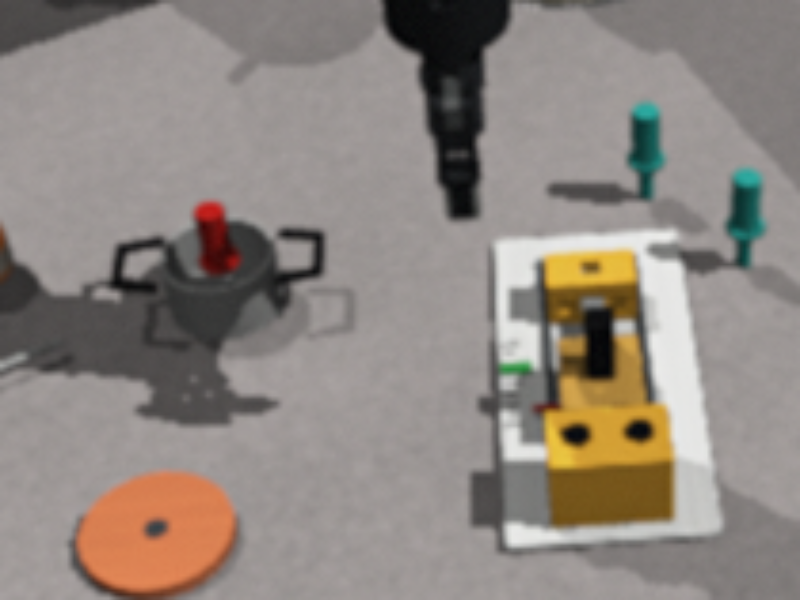

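View pics/w9.png

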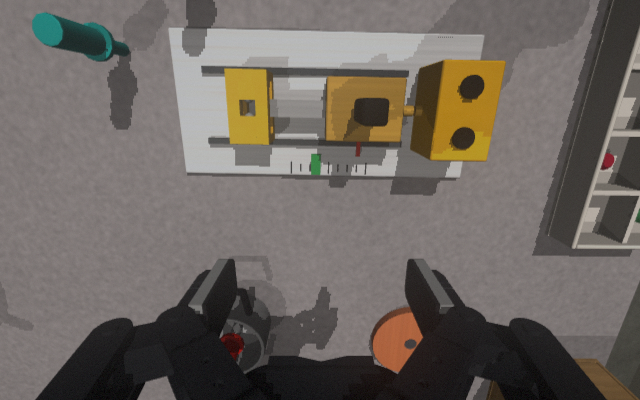

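Pin stands shaft down in the pot (scene: 225,190); the bridge hole is empty. Now a second measurement of the mark and pointer.

```bash
python3 - <<'E'
from h import *
im,c=load('w9')
cv2.imwrite('pics/w9c.png',cv2.resize(im[50:185,190:450,::-1],None,fx=3,fy=3,interpolation=2))
g=mask(im,(50,120,60),(75,255,255)); print(blobs(g)); print(blobs(red(im)|mask(im,(0,120,50),(8,255,255)),5))
E
```

```text
[(np.int32(155), [311, 155, 9, 19], [315.2, 164.4])]
[(np.int32(54), [356, 142, 5, 14], [357.8, 148.6]), (np.int32(110), [603, 153, 11, 15], [608.1, 160.1]), (np.int32(6), [388, 313, 6, 3], [390.5, 314.2]), (np.int32(23), [379, 316, 10, 7], [383.8, 319.1]), (np.int32(152), [221, 333, 23, 22], [234.0, 340.2]), (np.int32(30), [230, 352, 7, 8], [233.6, 354.9])]
```

View pics/w9c.png

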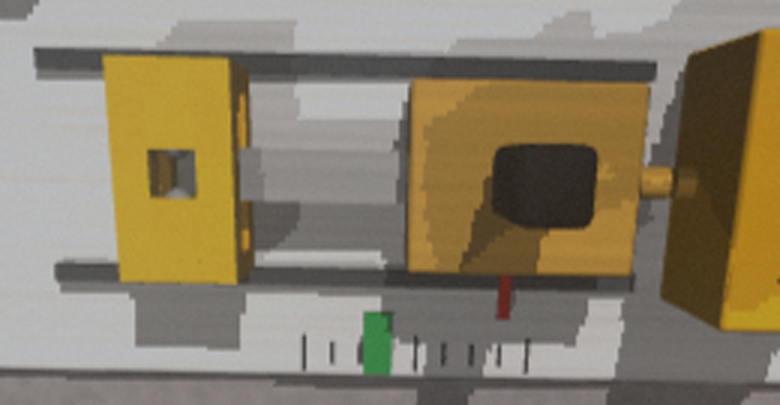

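```bash
python3 - <<'E'
from h import *
im,c=load('w9')
P=lambda x,y,z: onz(c,190+x/3-.33,50+y/3-.33,z)
y=np.radians(-.65); e=np.array([np.cos(y),np.sin(y),0]); n=np.array([-e[1],e[0],0]); O=np.array([.59644,-.00923,0])
J=lambda p:(round(float((p-O)@e),4),round(float((p-O)@n),4))
print('mark',J(P(377,343,.0085)))
for z in(.01,.02,.03): print('ptr',J(P(504,317,z)), J(P(504,280,z)))
print('bridge',[J(P(*q,.046)) for q in((104,57),(229,58),(121,281),(238,282))])
print('tail',[J(P(*q,.046)) for q in((412,80),(649,84),(407,271),(632,274))])
print('hole',J(P(172,174,.046)))
print('ticks',[J(P(x,350,.0085))[0] for x in(305,333,417,444,472,499,527)])
print('post',[J(P(*q,.099)) for q in((493,148),(510,227),(594,224))],'base',J(P(597,150,.046)))
E
```

```text
mark (-0.0092, -0.0573)
ptr (0.0355, -0.0467) (0.0347, -0.0338)
ptr (0.0342, -0.045) (0.0334, -0.0325)
ptr (0.0329, -0.0433) (0.0322, -0.0312)
bridge [(-0.0884, 0.0314), (-0.0526, 0.032), (-0.0882, -0.0321), (-0.0521, -0.0316)]
tail [(-0.0, 0.0273), (0.0686, 0.0278), (0.0, -0.0271), (0.0695, -0.0264)]
hole (-0.0707, -0.0002)
ticks [-0.035, -0.025, 0.0052, 0.0149, 0.025, 0.0347, 0.0447]
post [(0.0187, 0.0088), (0.0239, -0.0094), (0.0445, -0.0083)] base (0.0552, 0.0095)
```

Request:
send_rows(series="3 1.5 0 1.1 4;6 3 0 1.1 4;8 4.15 0 1.1 4;8 4.15 0 1.1 4;8 4.15 3 1.1 4;8 4.15 4 1.1 4;8 4.15 4 1.1 4;8 4.15 4 1.1 4")

```text
t: 9.28
position: [0.6298, -0.0108, 0.1416]
eef_rot: [-2.236, -2.207, -0.0]
wrist_force: [-0.4, -0.2, 0.3]
finger_gap: 0.04
```

```bash
python3 - <<'E'
from h import *
vision.camera('scene'); im3,c=snap('wrist','w10')
s=monitor.state(); print(s['t'],s['position'],s['finger_gap'],s['qvel'].round(3),Rn.from_rotvec(s['eef_rot']).as_matrix().round(4))
y=np.radians(-.65); e=np.array([np.cos(y),np.sin(y),0]); O=np.array([.59644,-.00923,0])
print(O+e*.0344, [proj(c,O+e*(.0344+a)+[0,0,.099]) for a in(-.01,0,.01)])
E
```

```text
9.3833 [ 0.63081092 -0.0103704   0.14275732] 0.04033718843346501 [-0.006 -0.007 -0.001 -0.002 -0.003 -0.005  0.002] [[ 1.260e-02  9.999e-01  2.600e-03]
 [ 9.999e-01 -1.260e-02  4.000e-04]
 [ 5.000e-04  2.600e-03 -1.000e+00]]
[ 0.63083779 -0.00962025  0.        ] [(np.float64(305.8849958269067), np.float64(228.60007828640275)), (np.float64(320.5538020808076), np.float64(228.570345750914)), (np.float64(335.2218245053174), np.float64(228.5406148041868))]
```

View pics/w10.png

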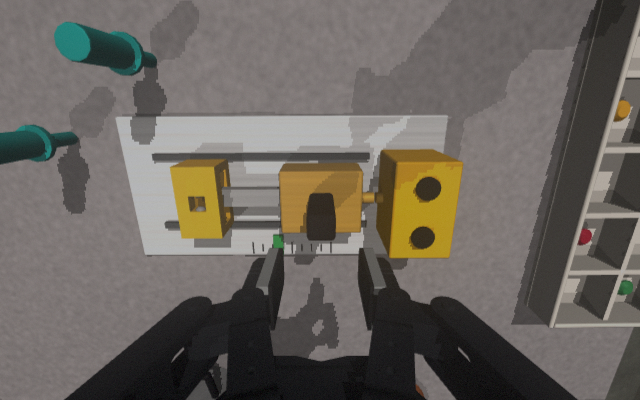

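Request:
send_rows(series="0 0 2.5 0 4;0 0 5 0 4;0 0 6.8 0 4;0 0 7.8 0 4;0 0 7.8 0 4")

```text
t: 9.8
position: [0.6304, -0.0107, 0.0637]
eef_rot: [2.236, 2.207, 0.001]
wrist_force: [0.3, 0.7, -0.1]
finger_gap: 0.04
```

Request:
send_rows(series="0 0 0 0 0.8;0 0 0 0 0.8;0 0 0 0 0.8;0 0 0 0 0.8;0 0 0 0 0.8;0 0 0 0 0.8;0 0 0 0 0.8")

```text
t: 10.38
position: [0.6308, -0.011, 0.0649]
eef_rot: [2.235, 2.206, 0.002]
wrist_force: [-1.8, -1.7, 7.0]
finger_gap: 0.0192
```

```bash
python3 - <<'E'
from h import *
im3,c=snap('wrist','w11')
s=monitor.state(); print(s['t'],s['position'],s['finger_gap'],s['wrist_force'],Rn.from_rotvec(s['eef_rot']).as_matrix().round(4))
E
```

```text
10.4333 [ 0.63077655 -0.01101623  0.06484162] 0.019188629828276835 [-1.84416869 -1.67246613  7.1420922 ] [[ 1.320e-02  9.999e-01  2.000e-03]
 [ 9.999e-01 -1.320e-02  2.000e-04]
 [ 2.000e-04  2.000e-03 -1.000e+00]]
```

View pics/w11.png

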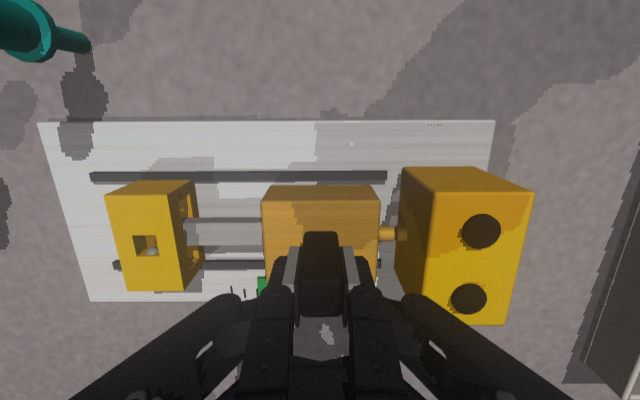

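Request:
send_rows(series="0 -0.5 0 0 0.8;0 -1 0 0 0.8;0 -1.5 0 0 0.8;0 -2 0 0 0.8;0 -2.5 0 0 0.8;0 -3 0 0 0.8;0 -3.5 0 0 0.8;0 -4 0 0 0.8;0 -4.37 0 0 0.8;0 -4.37 0 0 0.8")

```text
t: 11.27
position: [0.5894, -0.0107, 0.0649]
eef_rot: [2.232, 2.203, 0.007]
wrist_force: [10.1, -2.1, -13.1]
finger_gap: 0.0191
```

```bash
python3 - <<'E'
from h import *
vision.camera('wrist');vision.camera('wrist');vision.camera('wrist');im3,c=snap('wrist','w12'); im,_=snap('scene','s12'); it,_=snap('top','t12')
s=monitor.state(); print(s['t'],s['position'],s['finger_gap'],s['wrist_force'],s['ft_torque'],s['qvel'].round(4))
cv2.imwrite('pics/s12c.png',cv2.resize(im[180:290,280:380],(600,600*110//100),interpolation=2)[:600,:,::-1])
cv2.imwrite('pics/t12c.png',cv2.resize(it[130:250,280:400],(600,600),interpolation=2)[:,:,::-1])
E
```

```text
11.5667 [ 0.59002563 -0.01070877  0.06490166] 0.019241013598579826 [ 10.39554802  -1.61848742 -11.56625622] [-0.34121037 -1.36379847  0.06398597] [ 0.0018  0.0011  0.0006 -0.0021 -0.0019  0.0018  0.0009]
```

View pics/w12.png

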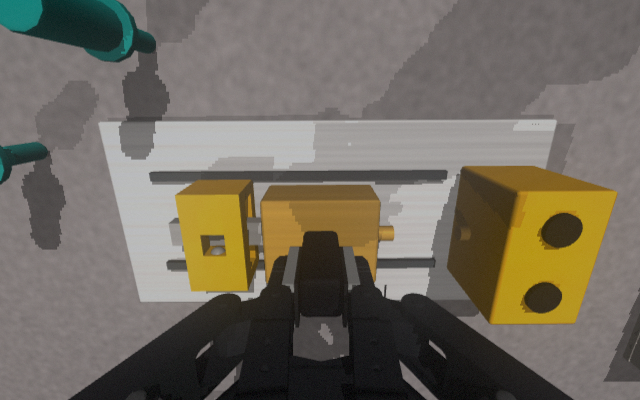

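View pics/s12c.png

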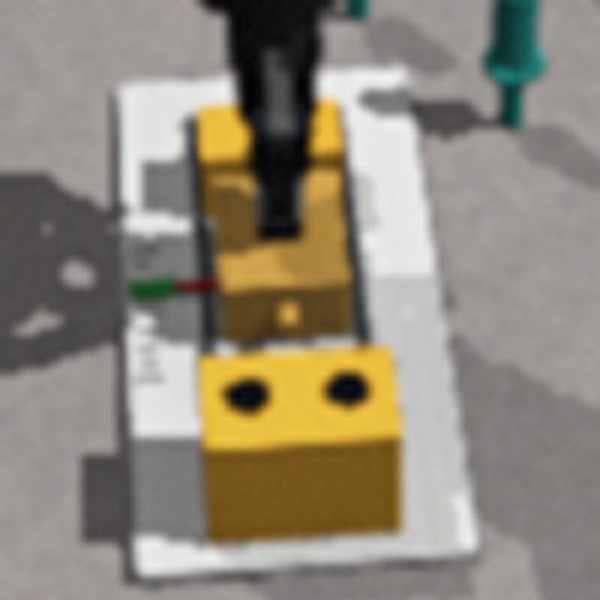

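View pics/t12c.png

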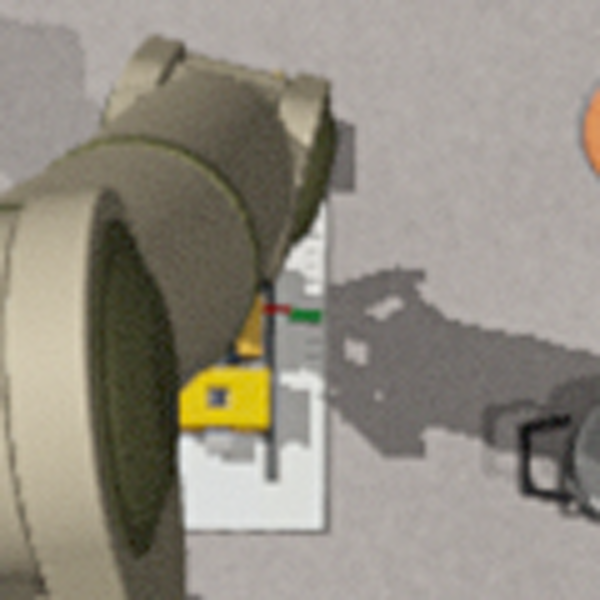

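Request:
send_rows(series="0 -0.3 0 0 0.8;0 -0.45 0 0 0.8;0 -0.6 0 0 0.8;0 -0.6 0 0 0.8;0 -0.6 0 0 0.8;0 -0.6 0 0 0.8")

```text
t: 12.07
position: [0.5867, -0.0107, 0.0649]
eef_rot: [2.229, 2.2, 0.012]
wrist_force: [11.3, -1.9, -11.5]
finger_gap: 0.0193
```

```bash
cat > chk.py <<'E'
from h import *
import sys
k=sys.argv[1]
im3,c=snap('wrist','w'+k); im,cs=snap('scene','s'+k); it,ct=snap('top','t'+k)
s=monitor.state(); print(s['t'],s['position'],s['finger_gap'],s['wrist_force'],s['qvel'].round(4),np.degrees(s['eef_rot']).round(1))
cv2.imwrite('pics/c%s.png'%k,np.hstack([cv2.resize(im[205:255,290:340],(400,400),interpolation=2),cv2.resize(it[170:220,310:360],(400,400),interpolation=2)])[:,:,::-1])
y=np.radians(-.65); e=np.array([np.cos(y),np.sin(y),0]); n=np.array([-e[1],e[0],0]); O=np.array([.59644,-.00923,0])
J=lambda p:(round(float((p-O)@e),4),round(float((p-O)@n),4))
for nm,i,cc in(('scene',im,cs),('top',it,ct)):
    g=[b for b in blobs(mask(i,(45,90,30),(80,255,255))) if 290<b[2][0]<350 and 170<b[2][1]<255]
    r=[b for b in blobs(mask(i,(0,100,40),(8,255,255))|mask(i,(172,100,40),(180,255,255)),3) if 290<b[2][0]<345 and 170<b[2][1]<255]
    print(nm,g,r)
    for b in g: print(' mark',J(onz(cc,*b[2],.0085)))
    for b in r: print(' ptr z15,z20',J(onz(cc,*b[2],.015)),J(onz(cc,*b[2],.02)))
E
python3 chk.py 13
```

```text
12.2167 [ 0.58671716 -0.01065719  0.06492092] 0.019015577174125095 [ 11.09939775  -2.41584117 -11.99455944] [-0.0009 -0.001   0.0014  0.0005  0.002  -0.001  -0.0001] [127.7 126.1   0.7]
scene [(np.int32(17), [302, 227, 7, 3], [304.8, 227.8])] [(np.int32(13), [310, 225, 6, 3], [312.6, 226.4])]
 mark (-0.0092, -0.0585)
 ptr z15,z20 (-0.0062, -0.0375) (-0.0013, -0.0375)
top [(np.int32(12), [338, 192, 6, 2], [340.5, 192.5])] [(np.int32(8), [333, 192, 5, 2], [334.9, 192.4])]
 mark (-0.0101, -0.0592)
 ptr z15,z20 (-0.0114, -0.0405) (-0.0124, -0.0404)
```

View pics/c13.png

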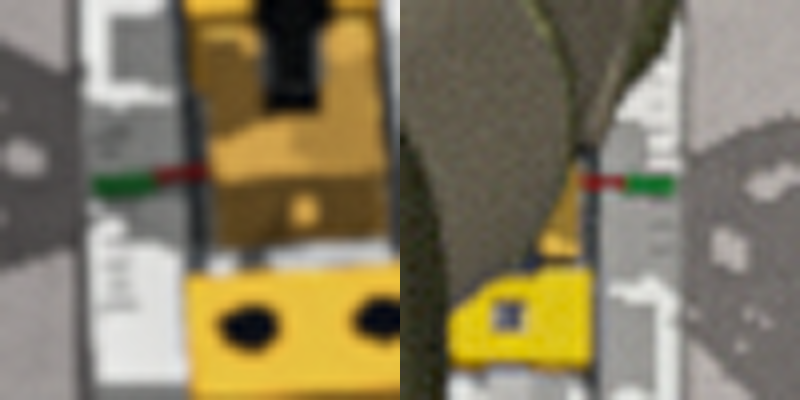

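View pics/w13.png

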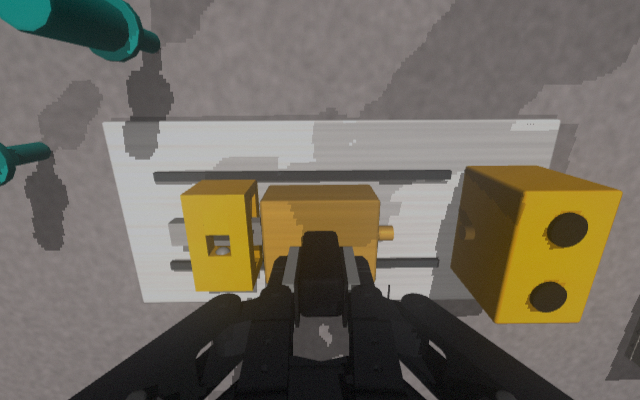

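```bash
python3 - <<'E'
from h import *
a=np.hstack([load(k)[0][170:300,95:395] for k in('w11','w13')])
for k in('w11','w13'):
    im,c=load(k); cv2.imwrite('pics/z%s.png'%k,cv2.resize(im[110:210,90:490],(800,200),interpolation=2)[:,:,::-1])
    # vertical-ish edges along row v: tail top & bridge & headstock
    for v in(200,):
        h=cv2.cvtColor(im,cv2.COLOR_RGB2HSV)[v]; m=(h[:,1]>120)&(h[:,0]>12)&(h[:,0]<32)
        d=np.flatnonzero(np.diff(m.astype(int))); print(k,v,d.tolist())
z1=cv2.imread('pics/zw11.png');z2=cv2.imread('pics/zw13.png');cv2.imwrite('pics/zz.png',np.vstack([z1,z2]))
E
```

```text
w11 200 [104, 190, 262, 378, 399, 533]
w13 200 [180, 257, 260, 378, 467, 468, 470, 471, 472, 475, 476, 620]
```

View pics/zz.png

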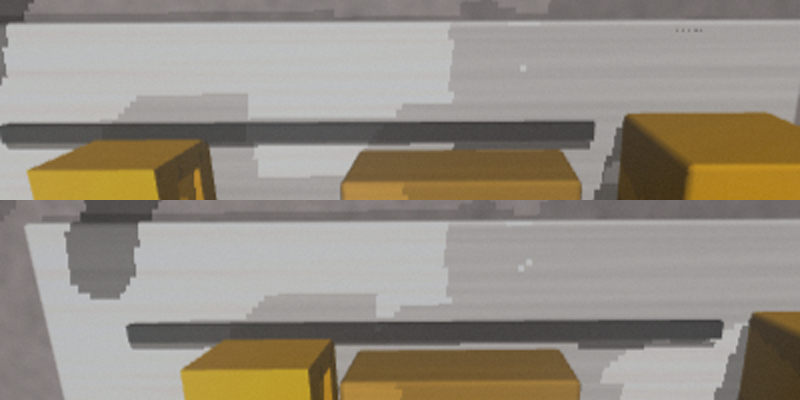

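```bash
python3 - <<'E'
from h import *
y=np.radians(-.65); e=np.array([np.cos(y),np.sin(y),0]); n=np.array([-e[1],e[0],0]); O=np.array([.59644,-.00923,0])
J=lambda p:(round(float((p-O)@e),4),round(float((p-O)@n),4))
for k,pts in(('w11',((104,196),(168,196),(261,201),(380.5,201))),('w13',((181,195),(244,195),(260.5,200.5),(380,200.5)))):
    c=load(k)[1]; print(k,[J(onz(c,*p,.046)) for p in pts])
E
```

```text
w11 [(-0.0886, 0.031), (-0.0522, 0.0309), (0.0006, 0.0278), (0.0692, 0.0276)]
w13 [(-0.0882, 0.0315), (-0.0526, 0.0313), (-0.0434, 0.028), (0.0251, 0.0276)]
```

```bash
python3 chk.py 14; python3 - <<'E'
from h import *
im,_=load('s14'); cv2.imwrite('pics/f.png',cv2.resize(im[110:310,100:540],(800,364))[:,:,::-1])
E
```

```text
12.3667 [ 0.58672815 -0.01067588  0.0649258 ] 0.019098707774712138 [ 10.66948622  -1.33829348 -11.63091719] [ 0.0003 -0.0004 -0.0021 -0.0002 -0.001  -0.0011 -0.0012] [127.7 126.1   0.7]
scene [(np.int32(17), [302, 227, 7, 3], [304.8, 227.8])] [(np.int32(14), [310, 225, 6, 3], [312.8, 226.3])]
 mark (-0.0092, -0.0585)
 ptr z15,z20 (-0.0066, -0.0369) (-0.0016, -0.0369)
top [(np.int32(12), [338, 192, 6, 2], [340.5, 192.5])] [(np.int32(8), [333, 192, 5, 2], [334.9, 192.4])]
 mark (-0.0101, -0.0592)
 ptr z15,z20 (-0.0114, -0.0405) (-0.0124, -0.0404)
```

View pics/f.png

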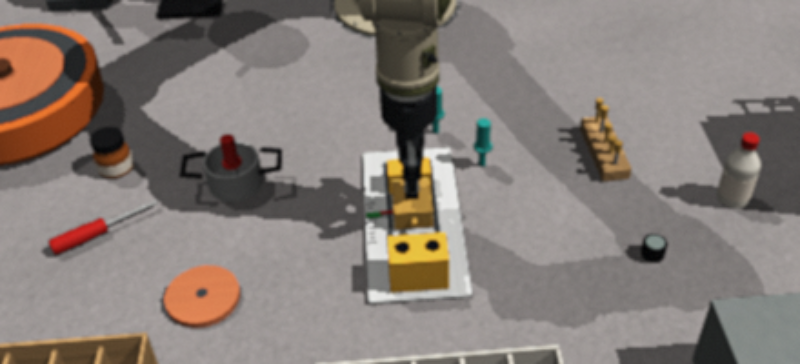

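The pin stands in the pot, the pointer is level with the mark, the grip is holding steady and the bystanders look unmoved. Handing in.

```bash
python3 -c "
from bench import env
print(env.close_job())"
```

```text
the job is handed in; nothing more can be done
None
```

I pulled the red lock pin out of the bridge and set it down on the pot's floor, where it stands shaft down. I then gripped the black post, drew the tailstock back about 44 mm, and handed the job in at about 12.4 s while still holding it.

- **Tailstock position:** in the last wrist view the block's centre is at -9.2 mm along the jig's x (from the base plate's centre). The green mark is at the same place, also at -9.2 mm.
- **Hold:** the arm was still, with the post gripped (19 mm opening) and about 11 N of spring load on the wrist.
- **Rest of the scene:** in the scene camera the pin stood in the pot and the other things looked unmoved.

**Disagreements:** the coarse scene and top views put the pointer about 3 mm and 1 mm from the mark, on opposite sides. They depend on the pointer's height, which I had to assume, and on only a few pixels. I relied on the wrist measurement.

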